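# Fit a new filter cartridge in the canteen's water purifier

### The job

Take the new filter cartridge (white with a blue grip) and fit it in the collar of the water purifier: find the slots with its two lugs, press it down against the spring, twist it clockwise (seen from above) a quarter turn to its stop, and let it come up so that it stays locked. Work gently, do not force it against the collar, and leave the used brown cartridge, the meal boxes and the other things on the table where they are.

Things in the scene. Friction and masses are not known exactly. Their poses are not given: they have to be found in the camera images.
- filter_center (a point): New filter cartridge, upright on the table, 111 mm tall, 64 mm over its lugs, 0.15 to 0.31 kg; point on its axis 55.5 mm above its foot, z up. White barrel 52 mm across from 28 to 75 mm above the foot, with a blue stripe above each lug. x runs through the two lugs and along the fin; the shape is the same after a half turn
- filter_fin (a point): Centre of the new cartridge's blue grip fin, on its axis, 92 mm above its foot (36.5 mm above its centre). The fin is 46 mm long along x (in line with the lugs), 12 mm thick along y, and stands 36 mm out of the barrel's top, from 75 to 111 mm above the foot
- filter_foot (a point): Centre of the new cartridge's foot (underside). Grey spigot 44 mm across, 28 mm tall, tapering to 34 mm over the last 7 mm at the foot. Two blue lugs at +x and -x, each 12 mm wide (along y), 8 to 14 mm above the foot, tips 32 mm from the axis
- used_filter_center (a point): The used cartridge, same shape but brown with a grey fin; point half-way up. It must stay where it is
- purifier: Water purifier, fixed: white housing 190 x 170 x 60 mm with a green foot band, grey collar 86 mm across on its deck, the collar's top 88 mm up. Origin at the centre of the housing's underside; z up, -x to its tap. More than about 60 N between cartridge and purifier (as by twisting on past the stop) would damage it
- socket (a point): Centre of the collar's open top, axes as the purifier's. Bore 48 mm across, two opposite slots through its blue lip, 18 mm wide for the lugs, reaching 35 mm from the axis. The slots' line is turned from x by anything from 0.15 to 1.25 rad counter-clockwise (from above), which is not measured: feel or look for it. While the lugs lie on the collar's top the cartridge's foot is 8 mm below this point
- valve_top (a point): Centre of the black sprung plate in the collar, at its free height, 11 mm below the collar's top: the foot meets it there once the lugs are in the slots. It pushes up with 3 N there and 0.5 N more for each mm down; its travel ends after 16 mm. The point stays put when the plate moves
- lock_level (a point): Point on the collar's axis, 19 mm below its top, where the foot's centre is when locked. Clockwise (from above) of each slot is a lip; the lugs pass under it when the foot is over 3 mm lower than this. About 1.55 rad clockwise of the slots they meet an end stop, and there a pocket in the lip, 19 mm wide, 3 mm deep, into which the spring lifts them. Counter-clockwise of the slots is solid
- mealbox_a_site (a point): meal box with rolls, 170 x 120 x 42 mm; bystander, point at the centre of its underside
- mealbox_b_site (a point): second meal box with rolls, same; bystander
- pot_site (a point): steel pot 130 mm across, 90 mm tall; bystander, point at the centre of its underside
- cup_site (a point): white cup 72 mm across, 85 mm tall; bystander, point at the centre of its underside
- sauce_site (a point): amber sauce bottle 60 mm across, 170 mm tall; bystander, point at the centre of its underside
- spoon_site (a point): serving spoon lying on the table; bystander, point at its origin
There are look-alikes about, which are no part of the job. What is shaped like the part that bears filter_center but red or turquoise is not meant.

How it is judged:
By the outcome, as a careful person would: the job done as asked, in the order asked, and still so for the second after the job is handed in, with the robot touching nothing.
It also fails if it takes over 72 s, if anything falls off the work surface, if the arm or the gripper's body presses on something with over 40 N, if the wrist force passes 120 N, or if a joint passes its speed limit or range.

### The arm

A 6-joint arm with a two-finger parallel gripper is mounted at the origin on the work surface. World frame = base frame: x ahead of the robot, y to its left, z up, the work surface at z = 0. Lengths are in mm, angles in degrees, forces in N, time in s.
With the tool pointing down it reaches from about 350 to 775 mm from the base axis. Payload 7.3 kg.
Tool frame: the origin (TCP) lies at the very end of the fingers, on their centre line; the grasp point (between the pads) lies env.hold_point_z behind it (env.hold_point_z is the distance from the TCP to the grasp point, in mm); z points along the fingers, x is the direction in which the jaws open and shut, and the axes are right-handed (so a half turn about z gives the same grasp; the last joint's range is limited). The gripper opens to 92 mm and grips with 3 to 60 N. Pads are 19 mm wide; open, the fingers measure 130 mm over their backs; the gripper's body (75 mm by 190 mm) begins 47 mm behind the grasp point.
Start: joints at [61.192, 19.595, 87.324, -0, 73.075, -8.365], TCP at [183.357, 491.96, 226.741] pointing down, gripper open.
Joint ranges: [-145.02, 145.02], [-44.19, 115.74], [2.07, 154.8], [-57.11, 237.11], [16.16, 152.29], [-177.93, 177.93]. Speed limits (degrees/s): [147.25, 147.25, 180, 180, 180, 180].

### API

Orientations are given as a 3x3 rotation matrix whose columns are the frame's x, y, z axes.
In Python, from bench import env, vision gives the robot as it stands.
- The arm moves only by the shell command python3 -m creep 'ROWS' [OPENING] [FORCE]. ROWS is JSON, a list of rows, each a list of 2 entries, a list of its own where there are three numbers: the shift along the tool's x, y, z in cm, then the turn, a rotation vector about the tool's x, y, z in rad. A call has 1 to 20 rows; each row is the pose to reach, as a shift and turn from the pose measured when the call began, along the tool's axes at that moment; what a row does not reach only later rows make up. A row lasts 1/10 s, in which the tool goes at most 50 mm and 8.59 degrees, less where a joint would pass 70% of its speed; a pose out of reach is approached as far as the arm can. A call with a gripper value outside its range is refused whole. OPENING is the finger opening in cm, from 0 to 9.18, set as the call begins (- or left out, the last holds). The fingers move at their own pace and stop on an object; FORCE is the grip in N (left out, the last holds). Time passes only in rows, so rows that repeat a pose let the fingers close. It gives the time, the measured TCP pose, the force and the opening at its end, in the units of the state.
- env.sense(): the state, without advancing time (a new reading comes with each control period).
- vision.snapshot(name): name is "scene" or "top" or "wrist"; returns a dict with "img" (384x512x3 uint8, red, green, blue), "range_z" (384x512 float32, mm along the optical axis (not along the pixel's ray), 0 where there is no reading), "mtx" (3x3 intrinsics, pixels), "R" (3x3) and "t" (3): a world point X has camera coordinates R X + t. Camera axes: x right, y down, z forward; pixel columns grow to the right and rows downward; lengths in mm; the calibration is good to about 2 mm. A picture is of the moment at which its call begins.
- env.close_job(): hands the job in, once; it reports no verdict.
Trained networks look in a picture, given as the dict that the camera call returned (one of the last four; its "shot" number tells which), for a name from the list of things; names that differ only in an ending like _2 or _b are one class to them, and where a whole thing is asked for, a point or a joint stands for the part that bears it (a point fixed in the world has none). Each returns a list of dicts, best first, with "conf" (0 to 1); they miss things now and then, are a little off and sometimes report something else, mostly with a low value. They report only what shows in the picture. A call takes as long as a camera call. They do not tell look-alikes from the thing itself.
- vision.silhouettes(picture, thing): "mask" (384x512 bool, what is visible of it) and "box" ([left, top, width, height] in pixels, round what is visible of it).
- vision.landmark_of(picture, thing): "pixel" ([row, column] in pixels: a listed point, or the origin of a listed thing).
The state is a dict: "t": time; "joint_positions": joint angles; "joint_vel": joint speeds; "effort": joint torques, N m; "ee_pos": TCP position; "tcp_rot": TCP orientation; "force": force on the tool from outside, world axes, zero at the start; "wrist_torque": the same for the moment, N m; "width": finger opening in mm.
Only numpy, scipy, OpenCV 4.12 (cv2) and the standard library are available. Lean on these libraries where they do the work, as an engineer would, in place of code of your own. Each camera call takes 0.05 s, during which the arm holds its last target.

## Working session

There is one attempt and no reset: what is moved stays moved. The work goes in short steps, Python scripts to look and compute and a shell command to move; the robot and the scene stay as the last step left them, time stands still between calls to the robot, and variables do not carry over. Pictures are saved under pics/ and viewed, and the job is handed in when it is done.

```bash
mkdir -p pics; ls
cat > h.py <<'E'
import numpy as np, cv2
from bench import env, vision
def save(p,n): cv2.imwrite('pics/'+n, cv2.cvtColor(p['img'],cv2.COLOR_RGB2BGR))
def w(p,r,c,z=None,plane=None):
    K=p['mtx'];R=np.array(p['R']);t=np.array(p['t'])
    d=np.linalg.inv(K)@np.array([c,r,1.])
    if plane is not None:
        o=-R.T@t; v=R.T@d; s=(plane-o[2])/v[2]; return o+s*v
    if z is None: z=p['range_z'][int(round(r)),int(round(c))]
    return R.T@(d*z-t)
def px(p,X):
    q=np.array(p['mtx'])@(np.array(p['R'])@np.array(X)+np.array(p['t'])); return q[1]/q[2],q[0]/q[2]
E
python3 - <<'E'
from h import *
for n in ['scene','top']:
    p=vision.snapshot(n); save(p,n+'1.png')
    for k in ['filter_center','filter_fin','filter_foot','used_filter_center','socket','purifier']:
        for d in vision.landmark_of(p,k)[:4]:
            print(n,k,round(d['conf'],2),np.round(d['pixel'],1), np.round(w(p,*d['pixel']),1))
s=env.sense(); print({k:np.round(v,3).tolist() for k,v in s.items()}, env.hold_point_z)
E
```

```text
pics
scene filter_center 0.71 [169.8 272. ] [449.3 -37.8  76.1]
scene filter_center 0.69 [147.4 283.1] [ 356.2 -118.8   71.3]
scene filter_center 0.66 [134.6 272.9] [ 356.9 -199.3   68.6]
scene filter_center 0.55 [229.  293.4] [507.  215.2  76.1]
scene filter_fin 0.8 [141.1 284.8] [ 352.2 -116.1  107.1]
scene filter_fin 0.78 [139.  222.2] [ 550.3 -256.7   84.7]
scene filter_fin 0.78 [124.9 270.3] [ 352.8 -229.7   93.6]
scene filter_fin 0.73 [147.4 249.2] [ 456.2 -213.8   30.1]
scene filter_foot 0.75 [141.5 274.5] [ 347.9 -200.1   23.6]
scene filter_foot 0.6 [147.6 250.1] [ 450.4 -217.6   22.3]
scene filter_foot 0.6 [156.2 284.4] [360.1 -99.1  41.9]
scene filter_foot 0.51 [152.  226.7] [ 541.3 -246.9   14.1]
scene used_filter_center 0.77 [172.4 269.7] [461.6 -32.7  73.5]
scene socket 0.73 [223.7 293.4] [497.1 198.2  77.2]
scene socket 0.36 [171.  270.4] [457.2 -35.6  76. ]
scene purifier 0.66 [239.7 294.2] [523.7 249.2  72.5]
top filter_center 0.75 [230.  329.2] [ 445.9 -240.6  112.4]
top filter_center 0.72 [260.3 289.2] [ 347.3 -120.    71.8]
top filter_center 0.64 [225.6 326.2] [ 46
[... 570 characters left out ...]
5.5 272.9] [455.5 -62.7 112.3]
top used_filter_center 0.21 [214.6 185.8] [486.2 219.1  72.3]
top socket 0.94 [211.7 186.8] [495.1 215.3  78.8]
top socket 0.48 [150.1 254.5] [724.2  -1.    5.4]
top purifier 0.77 [213.6 191.8] [489.2 198.6  80.1]
top purifier 0.75 [210.6 185.9] [498.3 217.8  82.3]
{'t': 0.7, 'joint_positions': [61.191, 19.59, 87.324, 0.003, 73.078, -8.364], 'joint_vel': [0.032, -0.025, 0.015, -0.043, -0.008, -0.05], 'effort': [0.001, -43.102, -24.444, 0.072, 0.048, -0.0], 'ee_pos': [183.34, 491.953, 226.783], 'tcp_rot': [[0.349, 0.937, 0.0], [0.937, -0.349, 0.0], [0.0, -0.0, -1.0]], 'force': [-0.065, -1.142, 0.485], 'wrist_torque': [0.053, 0.071, -0.013], 'width': 91.691} 18.8
```

Run:
```python
import cv2
for n in ['scene1','top1']:
    im=cv2.imread(f'pics/{n}.png'); print(im.shape)
    cv2.imwrite(f'pics/{n}z.png', cv2.resize(im,(768,576),interpolation=cv2.INTER_CUBIC))
im=cv2.imread('pics/top1.png')[130:290,150:360]
cv2.imwrite('pics/topcrop.png',cv2.resize(im,None,fx=3.6,fy=3.6,interpolation=cv2.INTER_CUBIC))
```

```text
(384, 512, 3)
(384, 512, 3)
```

View pics/topcrop.png

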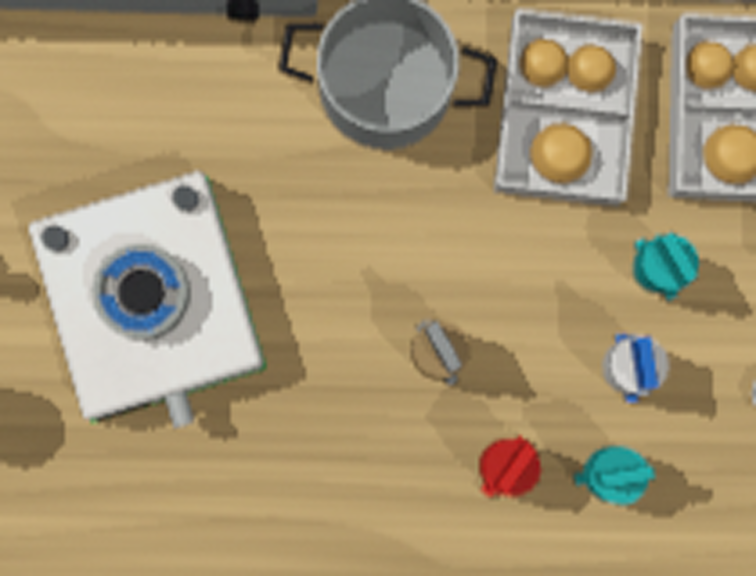

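View pics/scene1z.png

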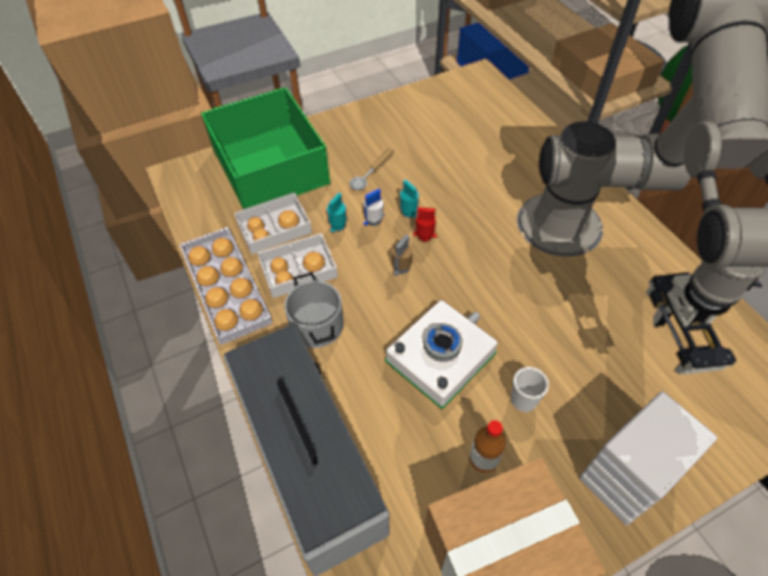

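The white/blue cartridge shows in the top crop at (635,365) and the socket at (140,290). The red and turquoise ones are decoys. I'll measure both more precisely and look at the wrist camera.

Run:
```python
from h import *
p=vision.snapshot('top'); 
im=p['img'];
hsv=cv2.cvtColor(im,cv2.COLOR_RGB2HSV)
Z=np.zeros((384,512,3))
for r in range(384):
    for c in range(512): Z[r,c]=w(p,r,c) if p['range_z'][r,c]>0 else 0
blue=(hsv[...,0]>100)&(hsv[...,0]<130)&(hsv[...,1]>110)&(hsv[...,2]>60)
m=blue.copy(); m[:, :300]=0; m[:,345:]=0; m[:215]=0;m[245:]=0
ys,xs=np.nonzero(m); 
for r,c in zip(ys,xs): print(r,c,np.round(Z[r,c]).astype(int), im[r,c])
q=vision.snapshot('wrist'); save(q,'wr1.png')
s=env.sense(); R=np.array(s['tcp_rot'])
Rc=np.array(q['R']); o=-Rc.T@q['t']
print('cam in tool',R.T@(o-s['ee_pos']), (R.T@Rc.T).round(2), q['mtx'])
c=cv2.resize(im[185:240,160:215],None,fx=10,fy=10,interpolation=cv2.INTER_CUBIC)
cv2.imwrite('pics/sock.png',c[...,::-1])
```

```text
223 321 [ 475 -233   13] [ 88 128 172]
223 322 [ 475 -236   15] [ 69 107 160]
223 323 [ 475 -240   13] [ 65 103 165]
224 321 [ 471 -232   18] [ 85 114 173]
224 327 [ 465 -234  110] [ 58 117 194]
224 328 [ 465 -237  110] [ 47 111 191]
224 329 [ 465 -241  108] [ 47 111 190]
224 330 [ 465 -243  111] [ 80 130 194]
225 326 [ 462 -233   99] [ 23  64 123]
225 327 [ 462 -235  106] [ 34  93 170]
225 328 [ 462 -238  108] [ 45 108 187]
225 329 [ 462 -240  111] [ 46 108 188]
225 330 [ 462 -244  109] [ 45 113 192]
226 326 [ 459 -233   99] [ 30  67 124]
226 327 [ 458 -234  110] [ 29  78 149]
226 328 [ 459 -237  111] [ 46 108 186]
226 329 [ 459 -241  109] [ 48 110 188]
226 330 [ 459 -243  112] [ 45 109 190]
227 326 [ 456 -234   95] [ 43  74 127]
227 327 [ 456 -235  106] [ 23  67 130]
227 328 [ 455 -237  113] [ 50 110 188]
227 329 [ 456 -241  109] [ 47 109 189]
227 330 [ 456 -244  110] [ 46 110 190]
228 326 [ 453 -234   92] [ 54  81 129]
228 327 [ 452 -234  109] [ 22  60 116]
228 328 [ 452 -237  112] [ 49 109 186]
228 329 [ 452 -241  109] [ 47 109 188]
228 330 [ 452 -244  110] [ 43 108 186]
229 326 
[... 1527 characters left out ...]
-239  115] [ 46 109 189]
236 330 [ 427 -243  111] [ 46 109 189]
236 331 [ 427 -246  112] [ 45 106 185]
236 332 [ 427 -251  107] [ 73 116 175]
237 328 [ 424 -239  100] [ 59  81 124]
237 329 [ 424 -240  112] [ 64 106 174]
237 330 [ 424 -244  107] [ 67 109 176]
237 331 [ 424 -247  110] [ 74 105 168]
240 324 [ 417 -243   15] [ 52  93 156]
240 325 [ 417 -247   13] [ 38  93 161]
240 326 [ 417 -250   14] [ 45  90 151]
241 325 [ 414 -248   10] [ 92 121 179]
cam in tool [   1.21499445  -82.82960494 -157.77895795] [[ 1.   -0.   -0.  ]
 [ 0.    0.95  0.3 ]
 [ 0.   -0.3   0.95]] [[308.42300453   0.         255.00410838]
 [  0.         308.42300453 181.21332331]
 [  0.           0.           1.        ]]
```

View pics/sock.png

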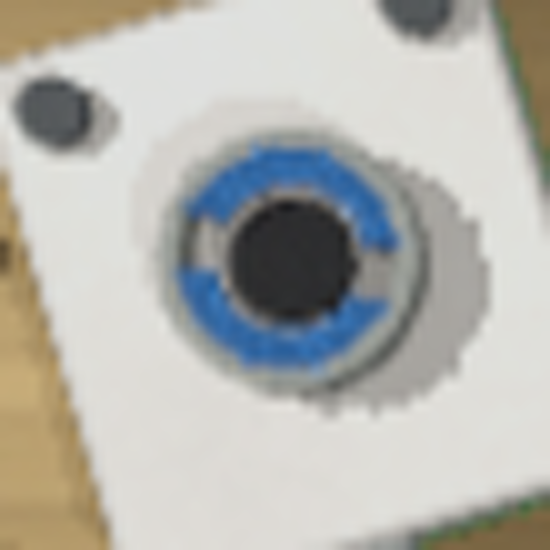

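View pics/wr1.png

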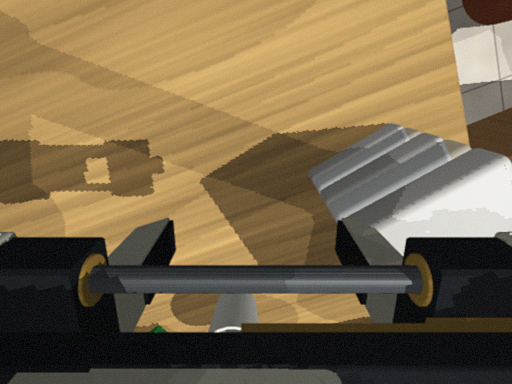

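```bash
python3 -m creep '[[[-5,15,0],[0,0,0]],[[-10,30,0],[0,0,0]],[[-15,44,0],[0,0,0]],[[-15,44,0],[0,0,0]],[[-15,44,0],[0,0,0]],[[-15,44,0],[0,0,0]],[[-15,44,0],[0,0,0]],[[-15,44,0],[0,0,0]],[[-15,44,0],[0,0,0]],[[-15,44,0],[0,0,0]],[[-15,44,0],[0,0,0]],[[-15,44,0],[0,0,0]]]' 9
python3 - <<'E'
from h import *
s=env.sense(); print(s['t'],s['ee_pos'],s['joint_positions'],s['force'])
q=vision.snapshot('wrist'); save(q,'wr2.png'); np.savez('wr2.npz',**{k:np.array(v) for k,v in q.items()})
E
```

```text
t: 2.0
ee_pos: [542.5, 198.2, 226.5]
tcp_rot: [[0.349, 0.937, -0.001], [0.937, -0.349, 0.0], [0.0, -0.001, -1.0]]
force: [1.0, 0.1, 0.5]
width: 90.1
2.0 [542.52437964 198.2076385  226.49883334] [ 1.24470157e+01  2.51954903e+01  7.87096277e+01  3.98887572e-02
  7.61490780e+01 -5.71100571e+01] [0.99413328 0.122144   0.4786975 ]
```

View pics/wr2.png

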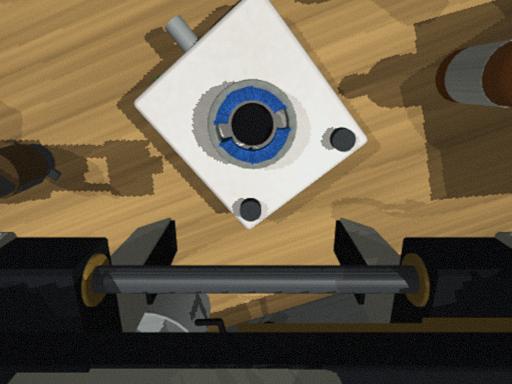

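The collar is at about (252,122), with its slots at about (224,130) and (282,117). Next I fit the ring and the slots.

```bash
cat > fit.py <<'E'
from h import *
from scipy.optimize import least_squares, minimize
def ring(q,guess,H=88.):
    im=np.array(q['img']); R=np.array(q['R'])
    # rectify to world plane z=H, 0.25mm/px, x->rows up
    n=400; s=.25
    M=np.zeros((n,n,2),np.float32)
    gx,gy=np.meshgrid((np.arange(n)-n/2)*s,(np.arange(n)-n/2)*s,indexing='xy')
    X=np.stack([guess[0]+gx,guess[1]+gy,np.full_like(gx,H)],-1)
    c=X@R.T+np.array(q['t']); uv=c@np.array(q['mtx']).T; uv=uv[...,:2]/uv[...,2:]
    return cv2.remap(im,uv[...,0].astype(np.float32),uv[...,1].astype(np.float32),cv2.INTER_LINEAR),gx+guess[0],gy+guess[1]
def analyse(q,guess,name):
    rec,gx,gy=ring(q,guess)
    hsv=cv2.cvtColor(rec,cv2.COLOR_RGB2HSV)
    b=(hsv[...,0]>98)&(hsv[...,0]<130)&(hsv[...,1]>120)
    b&=np.hypot(gx-guess[0],gy-guess[1])<45
    cs,_=cv2.findContours(b.astype(np.uint8),cv2.RETR_EXTERNAL,cv2.CHAIN_APPROX_NONE)
    hull=cv2.convexHull(np.vstack([c for c in cs if cv2.contourArea(c)>300]))
    e=cv2.fitEllipse(hull); cx,cy=[guess[i]+(e[0][i]-200)*.25 for i in (0,1)]
    print('blue outer ellipse centre',cx,cy,'axes mm',e[1][0]*.25,e[1][1]*.25)
    rr=np.hypot(gx-cx,gy-cy); th=np.degrees(np.arctan2(gy-cy,gx-cx))
    for lo,hi in ((26,28),(28,30),(30,32)):
        k=(rr>lo)&(rr<hi)
        h=[b[k&(np.abs((th-a+180)%360-180)<1.5)].mean() for a in range(-180,180,3)]
        g=np.array([a for a,v in zip(range(-180,180,3),h) if v<.5])
        print(lo,'gaps',g)
        z=np.exp(2j*np.radians(g)).mean(); print('  slot angle',np.degrees(np.angle(z))/2,abs(z))
    o=rec.copy(); cv2.circle(o,(int((cx-guess[0])*4+200),int((cy-guess[1])*4+200)),3,(255,0,0),-1)
    cv2.imwrite('pics/'+name,o[...,::-1])
if __name__=='__main__':
    q=dict(np.load('wr2.npz',allow_pickle=True))
    print(px(q,[495,215,88]), w(q,122,252,plane=88))
    g=w(q,122,252,plane=88)[:2]
    # collar top z by depth
    D=q['range_z']
    print([w(q,r,c).round(1) for r,c in ((160,252),(90,252),(82,252),(163,252),(200,300))])
    analyse(q,g,'rect.png')
E
python3 fit.py
```

```text
(np.float64(119.26126571885064), np.float64(253.10103577810258)) [497.03523761 213.11628834  88.        ]
[array([531.7, 200. ,  88.1]), array([469.8, 223.4,  88. ]), array([463.2, 225.9,  87.7]), array([534.4, 199. ,  88.7]), array([625.4, 232.2,  -1.1])]
blue outer ellipse centre 500.39771014510814 211.58286396493907 axes mm 71.82491302490234 72.99549102783203
26 gaps [-114 -111 -108 -105 -102  -99  -96  -93  -90  -87   66   69   72   75
   78   81   84   87   90   93   96   99]
  slot angle 81.12116137680543 0.943471123752754
28 gaps [-114 -111 -108 -105 -102  -99  -96  -93  -90  -87   66   69   72   75
   78   81   84   87   90   93   96   99]
  slot angle 81.12116137680543 0.943471123752754
30 gaps [-114 -111 -108 -105 -102  -99  -96  -93  -90  -87   69   72   75   78
   81   84   87   90   93   96   99]
  slot angle 81.84634378366383 0.9475636559552549
```

View pics/rect.png

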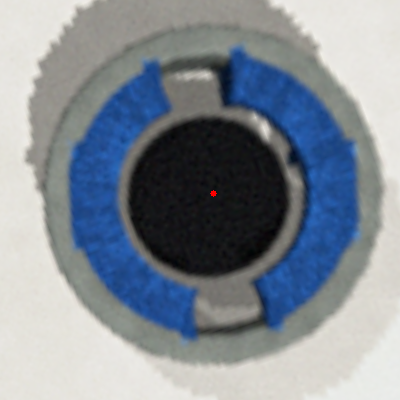

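```bash
python3 -m creep '[[[-5,0.2,0],[0,0,0.145]],[[-10,0.4,0],[0,0,0.29]],[[-15,0.5,0],[0,0,0.435]],[[-20,0.7,0],[0,0,0.58]],[[-25,0.9,0],[0,0,0.725]],[[-30,1.1,0],[0,0,0.87]],[[-35,1.3,0],[0,0,1.015]],[[-40,1.4,0],[0,0,1.16]],[[-44,1.5,0],[0,0,1.305]],[[-47.2,1.6,0],[0,0,1.45]],[[-47.2,1.6,0],[0,0,1.595]],[[-47.2,1.6,0],[0,0,1.74]],[[-47.2,1.6,0],[0,0,1.885]],[[-47.2,1.6,0],[0,0,2.03]],[[-47.2,1.6,0],[0,0,2.175]],[[-47.2,1.6,0],[0,0,2.32]],[[-47.2,1.6,0],[0,0,2.465]],[[-47.2,1.6,0],[0,0,2.61]],[[-47.2,1.6,0],[0,0,2.61]],[[-47.2,1.6,0],[0,0,2.61]]]' 5
python3 - <<'E'
from h import *
s=env.sense(); print(s['t'],s['ee_pos'],s['joint_positions'],s['force'],s['width'])
q=vision.snapshot('wrist'); save(q,'wr3.png'); np.savez('wr3.npz',**{k:np.array(v) for k,v in q.items()})
E
```

```text
t: 4.05
ee_pos: [393.0, -248.2, 226.9]
tcp_rot: [[0.18, -0.984, -0.0], [-0.984, -0.18, 0.0], [-0.0, 0.0, -1.0]]
force: [-1.0, -0.4, 0.5]
width: 49.9
4.05 [ 392.9805786  -248.17457983  226.90012926] [-4.17315251e+01  1.32871353e+01  9.62165945e+01 -4.15378144e-03
  7.05266292e+01  3.78775793e+01] [-1.01352553 -0.44066063  0.54460726] 49.89551010678242
```

View pics/wr3.png

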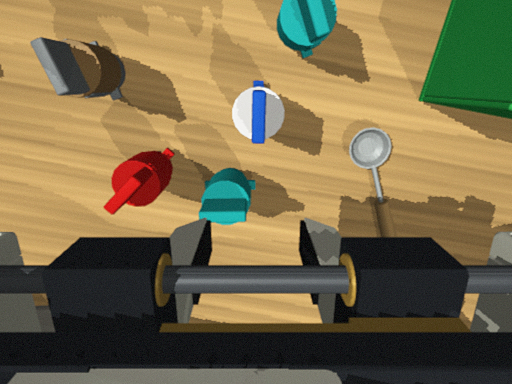

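The white cartridge is at about (258,112), with its blue fin nearly vertical in the picture, in line with tool y.

Run:
```python
from h import *
q=dict(np.load('wr3.npz',allow_pickle=True)); im=q['img']
hsv=cv2.cvtColor(im,cv2.COLOR_RGB2HSV)
b=(hsv[...,0]>98)&(hsv[...,0]<130)&(hsv[...,1]>120); b[:,:230]=0;b[:,290:]=0;b[150:]=0;b[:70]=0
P=[];L=[]
for r,c in zip(*np.nonzero(b)):
    X=w(q,r,c)
    if X[2]>104: P.append(w(q,r,c,plane=111))
    elif X[2]<30: L.append(X)
P=np.array(P); print(len(P),P.min(0),P.max(0)); 
rect=cv2.minAreaRect(P[:,:2].astype(np.float32)); print(rect)
u,sv,vt=np.linalg.svd(P[:,:2]-P[:,:2].mean(0),full_matrices=False); print(P[:,:2].mean(0),np.degrees(np.arctan2(vt[0,1],vt[0,0])))
print(len(L),np.mean(L,0))
# barrel top
wm=(im.min(-1)>170); wm[:,:225]=0;wm[:,290:]=0;wm[145:]=0;wm[:80]=0
B=np.array([w(q,r,c) for r,c in zip(*np.nonzero(wm))]); B=B[(B[:,2]>70)&(B[:,2]<80)]; print('barrel',B.min(0),B.max(0),(B.min(0)+B.max(0))/2)
s=env.sense();R=np.array(s['tcp_rot'])
c=np.array(rect[0]); print('shift tool',R.T@(np.array([*c,111])-s['ee_pos']))
```

```text
666 [ 424.2369177  -248.42539586  111.        ] [ 474.65075273 -231.6465399   111.        ]
((449.77960205078125, -239.54534912109375), (50.40081024169922, 11.124902725219727), 9.10970401763916)
[ 447.08822631 -239.98538339] -171.08590730291473
45 [ 474.7176223  -235.83967003   13.95935654]
barrel [ 420.91112238 -262.75106956   71.2003337 ] [ 471.80992651 -215.1725684    77.39033981] [ 446.36052444 -238.96181898   74.29533676]
shift tool [  1.53016897 -57.55437908 115.81641356]
```

```bash
python3 -m creep '[[[0.1,-2.7,0],[0,0,0.02]],[[0.1,-5.4,0],[0,0,0.025]],[[0.1,-5.4,3],[0,0,0.025]],[[0.1,-5.4,7],[0,0,0.025]],[[0.1,-5.4,10],[0,0,0.025]],[[0.1,-5.4,12.5],[0,0,0.025]],[[0.1,-5.4,14],[0,0,0.025]],[[0.1,-5.4,14.7],[0,0,0.025]],[[0.1,-5.4,14.7],[0,0,0.025]],[[0.1,-5.4,14.7],[0,0,0.025]]]' 5
python3 - <<'E'
from h import *
q=vision.snapshot('wrist'); save(q,'wr4.png')
E
```

```text
t: 5.1
ee_pos: [446.7, -239.8, 80.6]
tcp_rot: [[0.156, -0.988, 0.001], [-0.988, -0.156, -0.0], [0.0, -0.0, -1.0]]
force: [0.5, -0.6, 0.8]
width: 50.1
```

View pics/wr4.png

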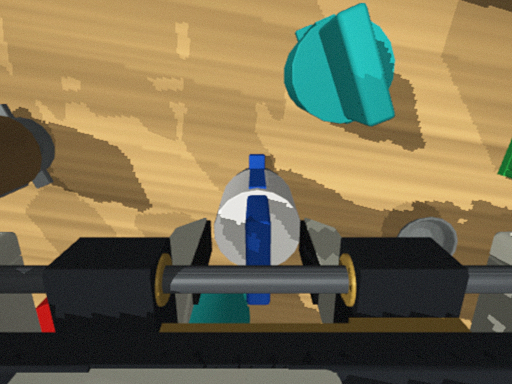

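The fin at column 257 is centred between the pads. Closing.

```bash
python3 -m creep '[[[0,0,0.05],[0,0,0]],[[0,0,0.05],[0,0,0]],[[0,0,0.05],[0,0,0]],[[0,0,0.05],[0,0,0]],[[0,0,0.05],[0,0,0]],[[0,0,0.05],[0,0,0]],[[0,0,0.05],[0,0,0]],[[0,0,0.05],[0,0,0]]]' 0 40
python3 -m creep '[[[0,0,-1],[0,0,0]],[[0,0,-2],[0,0,0]],[[0,0,-5],[0,0,0]],[[0,0,-5],[0,0,0]],[[0,0,-5],[0,0,0]]]'
python3 - <<'E'
from h import *
q=vision.snapshot('wrist'); save(q,'wr5.png')
E
```

```text
t: 5.95
ee_pos: [446.7, -240.0, 80.2]
tcp_rot: [[0.156, -0.988, 0.001], [-0.988, -0.156, -0.001], [0.001, -0.001, -1.0]]
force: [0.4, -0.7, -0.6]
width: 11.8
t: 6.45
ee_pos: [447.0, -240.2, 131.1]
tcp_rot: [[0.156, -0.988, 0.002], [-0.988, -0.156, -0.002], [0.002, -0.002, -1.0]]
force: [-0.8, 0.3, -2.0]
width: 12.1
```

View pics/wr5.png

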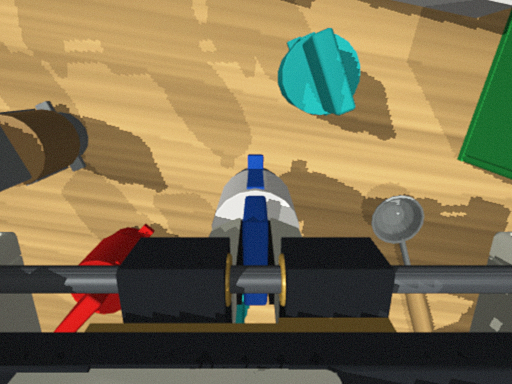

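```bash
python3 -m creep '[[[0,0,-4],[0,0,0]],[[0,0,-8],[0,0,0]],[[0,0,-9.5],[0,0,0]],[[-3,-0.8,-9.5],[0,0,-0.12]],[[-7,-2,-9.5],[0,0,-0.24]],[[-11,-3.1,-9.5],[0,0,-0.36]],[[-15,-4.2,-9.5],[0,0,-0.48]],[[-19,-5.3,-9.5],[0,0,-0.6]],[[-23,-6.5,-9.5],[0,0,-0.72]],[[-27,-7.6,-9.5],[0,0,-0.84]],[[-31,-8.7,-9.5],[0,0,-0.96]],[[-35,-9.8,-9.5],[0,0,-1.08]],[[-39,-11,-9.5],[0,0,-1.18]],[[-42,-11.8,-9.5],[0,0,-1.23]],[[-43.8,-12.3,-9.5],[0,0,-1.262]],[[-43.8,-12.3,-9.5],[0,0,-1.262]],[[-43.8,-12.3,-9.5],[0,0,-1.262]],[[-43.8,-12.3,-9.5],[0,0,-1.262]]]'
python3 - <<'E'
from h import *
s=env.sense(); print(s['ee_pos'],s['joint_positions'],s['force'],s['wrist_torque'],np.degrees(np.arctan2(s['tcp_rot'][1][0],s['tcp_rot'][0][0])))
q=vision.snapshot('wrist'); save(q,'wr6.png')
q=vision.snapshot('top'); save(q,'top6.png')
c=cv2.resize(q['img'][160:260,140:240],None,fx=6,fy=6,interpolation=cv2.INTER_CUBIC); cv2.imwrite('pics/top6c.png',c[...,::-1])
E
```

```text
t: 8.3
ee_pos: [499.4, 211.0, 224.4]
tcp_rot: [[0.988, -0.153, -0.0], [-0.153, -0.988, -0.001], [-0.0, 0.002, -1.0]]
force: [0.3, 0.5, -2.3]
width: 11.4
[499.38818024 211.03473667 224.43909801] [ 1.48521519e+01  2.15307069e+01  8.47833390e+01 -7.91580825e-02
  7.37277309e+01  2.36851206e+01] [ 0.31908395  0.51301793 -2.33545185] [-0.10001822  0.08008024  0.03845752] -8.810766586214106
```

View pics/wr6.png

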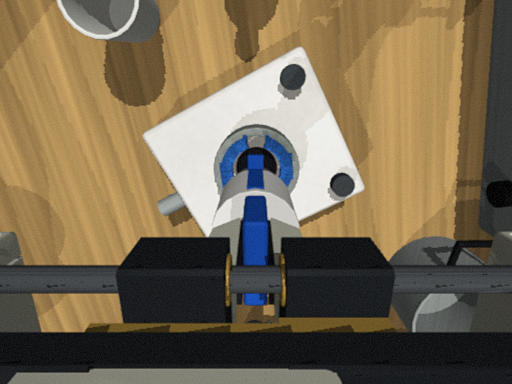

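```bash
python3 -m creep '[[[0.09,-0.07,2],[0,0,0]],[[0.09,-0.07,4],[0,0,0]],[[0.09,-0.07,4.8],[0,0,0]],[[0.09,-0.07,5.2],[0,0,0]],[[0.09,-0.07,5.2],[0,0,0]],[[0.09,-0.07,5.2],[0,0,0]]]'
python3 -m creep '[[[0,0,0.2],[0,0,0]],[[0,0,0.4],[0,0,0]],[[0,0,0.6],[0,0,0]],[[0,0,0.8],[0,0,0]],[[0,0,0.9],[0,0,0]],[[0,0,0.9],[0,0,0]]]'
python3 - <<'E'
from h import *
s=env.sense(); print(s['force'],s['wrist_torque'])
q=vision.snapshot('wrist'); save(q,'wr7.png')
E
```

```text
t: 9.0
ee_pos: [501.2, 211.5, 173.7]
tcp_rot: [[0.988, -0.154, 0.002], [-0.154, -0.988, -0.001], [0.002, 0.0, -1.0]]
force: [0.2, 0.2, -1.0]
width: 11.7
t: 9.6
ee_pos: [501.1, 211.5, 164.5]
tcp_rot: [[0.988, -0.154, 0.001], [-0.154, -0.988, -0.001], [0.002, 0.001, -1.0]]
force: [0.2, -0.3, -1.3]
width: 11.7
[ 0.18777954 -0.29469896 -1.28654772] [-0.10160061  0.07075714 -0.05171981]
```

View pics/wr7.png

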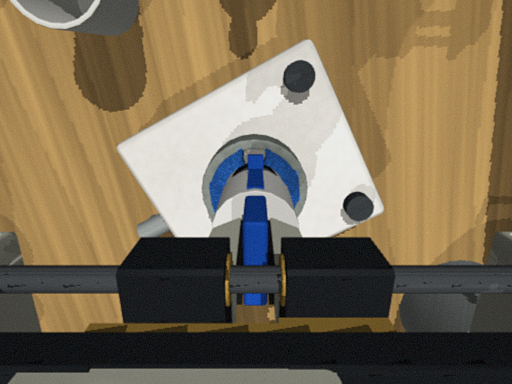

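No contact force, and the lug at (256,160) lies over the slot at (255,152). Going on down.

```bash
python3 -m creep '[[[0,0,0.1],[0,0,0]],[[0,0,0.2],[0,0,0]],[[0,0,0.3],[0,0,0]],[[0,0,0.4],[0,0,0]],[[0,0,0.5],[0,0,0]],[[0,0,0.6],[0,0,0]],[[0,0,0.6],[0,0,0]]]'
python3 - <<'E'
from h import *
s=env.sense(); print(s['force'],s['wrist_torque'])
E
```

```text
t: 10.35
ee_pos: [501.1, 211.5, 158.4]
tcp_rot: [[0.988, -0.154, 0.001], [-0.154, -0.988, -0.001], [0.001, 0.001, -1.0]]
force: [-0.1, -0.1, -1.5]
width: 11.5
[-0.05640824 -0.07200446 -1.45666667] [-0.07968213  0.03451631  0.01488439]
```

```bash
python3 -m creep '[[[0,0,0.1],[0,0,0]],[[0,0,0.2],[0,0,0]],[[0,0,0.3],[0,0,0]],[[0,0,0.4],[0,0,0]],[[0,0,0.5],[0,0,0]],[[0,0,0.5],[0,0,0]]]'
python3 -m creep '[[[0,0,0.1],[0,0,0]],[[0,0,0.2],[0,0,0]],[[0,0,0.3],[0,0,0]],[[0,0,0.4],[0,0,0]],[[0,0,0.5],[0,0,0]],[[0,0,0.5],[0,0,0]]]'
python3 - <<'E'
from h import *
s=env.sense(); print(s['force'],s['wrist_torque'])
E
```

```text
t: 10.95
ee_pos: [501.2, 211.5, 153.5]
tcp_rot: [[0.988, -0.154, 0.002], [-0.154, -0.988, -0.001], [0.002, 0.0, -1.0]]
force: [-0.2, -0.6, 2.7]
width: 11.9
t: 11.55
ee_pos: [501.3, 211.5, 148.6]
tcp_rot: [[0.988, -0.154, 0.002], [-0.154, -0.988, -0.001], [0.002, 0.0, -1.0]]
force: [0.1, -0.8, 6.2]
width: 11.9
[ 0.05761827 -0.81846745  6.20591007] [-0.10358982  0.3969046  -0.03465677]
```

```bash
python3 -m creep '[[[0,0,0.1],[0,0,0]],[[0,0,0.2],[0,0,0]],[[0,0,0.3],[0,0,0]],[[0,0,0.4],[0,0,0]],[[0,0,0.5],[0,0,0]],[[0,0,0.5],[0,0,0]]]'
python3 - <<'E'
from h import *
s=env.sense(); print(s['force'],s['wrist_torque'],s['joint_positions'])
q=vision.snapshot('wrist'); save(q,'wr8.png')
E
```

```text
t: 12.15
ee_pos: [501.3, 211.6, 143.9]
tcp_rot: [[0.988, -0.154, 0.002], [-0.154, -0.988, -0.001], [0.002, 0.0, -1.0]]
force: [-1.9, -1.0, 7.8]
width: 11.7
[-1.86837079 -1.03982752  7.77410237] [-0.22561138  0.58474346 -0.0200042 ] [ 1.48455484e+01  2.60533850e+01  9.12917020e+01 -7.08560811e-02
  6.25402744e+01  2.37203248e+01]
```

View pics/wr8.png

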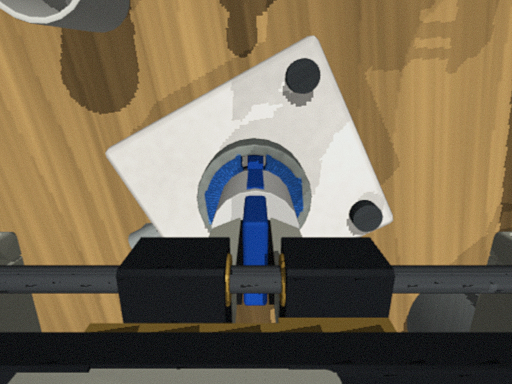

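```bash
python3 -m creep '[[[0,0,0],[0,0,0.07]],[[0,0,0],[0,0,0.14]],[[0,0,0],[0,0,0.21]],[[0,0,0],[0,0,0.28]],[[0,0,0],[0,0,0.35]],[[0,0,0],[0,0,0.35]]]'
python3 - <<'E'
from h import *
s=env.sense(); print(s['force'],s['wrist_torque'],s['joint_positions'])
q=vision.snapshot('wrist'); save(q,'wr9.png')
E
```

```text
t: 12.8
ee_pos: [501.8, 211.5, 144.6]
tcp_rot: [[0.875, -0.485, 0.004], [-0.485, -0.875, -0.001], [0.003, -0.001, -1.0]]
force: [-1.0, -0.8, 7.0]
width: 11.8
[-1.02356172 -0.78321318  7.0341796 ] [-0.30671928  0.35707386 -0.01178394] [14.83841046 26.01282116 91.24420697 -0.09456217 62.5480051  43.8871079 ]
```

View pics/wr9.png

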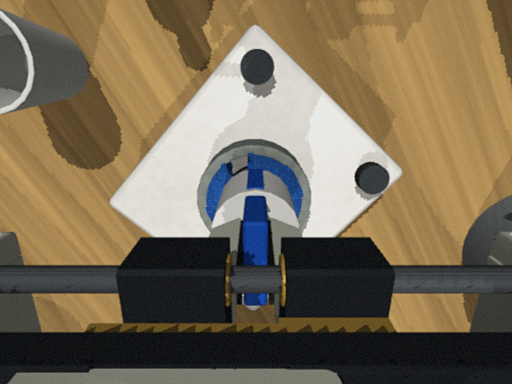

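```bash
python3 -m creep '[[[-0.06,0.04,0.1],[0,0,0.08]],[[-0.06,0.04,0.1],[0,0,0.16]],[[-0.06,0.04,0.1],[0,0,0.24]],[[-0.06,0.04,0.1],[0,0,0.32]],[[-0.06,0.04,0.1],[0,0,0.4]],[[-0.06,0.04,0.1],[0,0,0.48]],[[-0.06,0.04,0.1],[0,0,0.56]],[[-0.06,0.04,0.1],[0,0,0.64]],[[-0.06,0.04,0.1],[0,0,0.64]]]'
python3 - <<'E'
from h import *
s=env.sense(); print(s['force'],s['wrist_torque'],s['joint_positions'])
E
```

```text
t: 13.75
ee_pos: [501.7, 211.4, 144.2]
tcp_rot: [[0.411, -0.912, 0.005], [-0.912, -0.411, -0.0], [0.003, -0.005, -1.0]]
force: [-0.4, -1.2, 7.4]
width: 11.3
[-0.38436822 -1.16388195  7.36471771] [-0.30900693  0.36577825 -0.00397552] [14.84123649 25.97246487 91.37823747 -0.11635961 62.36155218 80.61326542]
```

```bash
python3 -m creep '[[[0,0,0.05],[0,0,0.07]],[[0,0,0.05],[0,0,0.14]],[[0,0,0.05],[0,0,0.21]],[[0,0,0.05],[0,0,0.28]],[[0,0,0.05],[0,0,0.35]],[[0,0,0.05],[0,0,0.4]],[[0,0,0.05],[0,0,0.44]],[[0,0,0.05],[0,0,0.44]]]'
python3 - <<'E'
from h import *
s=env.sense(); print(s['force'],s['wrist_torque'],s['joint_positions'])
E
python3 -m creep '[[[0,0,0],[0,0,0.02]],[[0,0,0],[0,0,0.04]],[[0,0,0],[0,0,0.06]],[[0,0,0],[0,0,0.06]]]'
python3 - <<'E'
from h import *
s=env.sense(); print(s['force'],s['wrist_torque'],s['joint_positions'])
E
```

```text
t: 14.55
ee_pos: [502.2, 211.2, 144.3]
tcp_rot: [[-0.017, -1.0, 0.007], [-1.0, 0.017, -0.001], [0.0, -0.007, -1.0]]
force: [-0.3, -2.4, 8.1]
width: 11.7
[-0.31842374 -2.43680301  8.11778534] [-0.36771997  0.44831109  0.00516422] [ 14.82756956  25.96836223  91.37282645  -0.14583236  62.29795369
 105.88880502]
t: 14.95
ee_pos: [502.4, 211.1, 144.7]
tcp_rot: [[-0.078, -0.997, 0.007], [-0.997, 0.078, -0.001], [0.0, -0.007, -1.0]]
force: [-0.9, -0.7, 7.6]
width: 11.8
[-0.92076649 -0.69969419  7.584886  ] [-0.28004056  0.65680932  0.0120663 ] [ 14.82134678  25.93635609  91.34647037  -0.16223068  62.32126896
 109.35373578]
```

```bash
python3 -m creep '[[[0,0,0.04],[0,0,0.02]],[[0,0,0.04],[0,0,0.04]],[[0,0,0.04],[0,0,0.04]]]'
python3 -c "
from h import *
s=env.sense(); print(s['force'],s['wrist_torque'])"
python3 -m creep '[[[0,0,0],[0,0,0.02]],[[0,0,0],[0,0,0.04]],[[0,0,0],[0,0,0.04]]]'
python3 -c "
from h import *
s=env.sense(); print(s['force'],s['wrist_torque'])"
```

```text
t: 15.25
ee_pos: [502.4, 211.0, 144.7]
tcp_rot: [[-0.118, -0.993, 0.008], [-0.993, 0.118, -0.001], [0.0, -0.008, -1.0]]
force: [-1.9, -1.9, 7.0]
width: 11.8
[-1.89640874 -1.87517381  6.95627377] [-0.31915408  0.69659445  0.09994116]
t: 15.55
ee_pos: [502.5, 210.8, 144.8]
tcp_rot: [[-0.157, -0.988, 0.008], [-0.988, 0.157, -0.002], [0.0, -0.008, -1.0]]
force: [-1.1, -2.3, 4.9]
width: 12.3
[-1.12824018 -2.26602039  4.91932651] [-0.34409945  0.49232196  0.73976198]
```

At the stop (0.74 Nm). I'll ease off slightly and let it rise into the pocket.

```bash
python3 -m creep '[[[0,0,0],[0,0,-0.02]],[[0,0,-0.1],[0,0,-0.025]],[[0,0,-0.2],[0,0,-0.025]],[[0,0,-0.3],[0,0,-0.025]],[[0,0,-0.4],[0,0,-0.025]],[[0,0,-0.45],[0,0,-0.025]],[[0,0,-0.45],[0,0,-0.025]]]'
python3 -c "
from h import *
s=env.sense(); print(s['force'],s['wrist_torque'])
q=vision.snapshot('wrist'); save(q,'wr10.png')"
```

```text
t: 16.25
ee_pos: [502.3, 210.8, 149.1]
tcp_rot: [[-0.132, -0.991, 0.007], [-0.991, 0.132, -0.002], [0.001, -0.008, -1.0]]
force: [0.1, -0.3, -2.2]
width: 11.8
[ 0.09847482 -0.33137331 -2.24587171] [-0.13033979  0.25901272  0.32597329]
```

View pics/wr10.png

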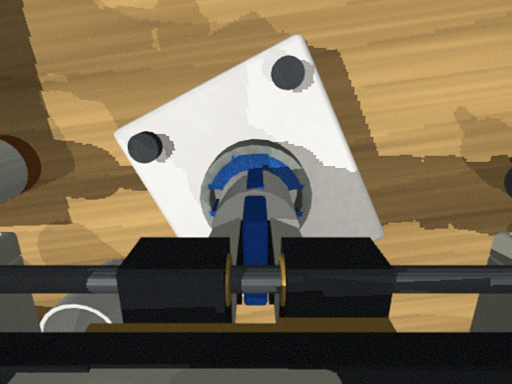

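```bash
python3 -m creep '[[[0,0,0],[0,0,-0.02]],[[0,0,-0.02],[0,0,-0.025]],[[0,0,-0.02],[0,0,-0.025]]]'
python3 -c "
from h import *
s=env.sense(); print(s['force'],s['wrist_torque'])"
python3 -m creep '[[[0,0,0],[0,0,0]],[[0,0,0],[0,0,0]],[[0,0,0],[0,0,0]],[[0,0,0],[0,0,0]],[[0,0,0],[0,0,0]],[[0,0,0],[0,0,0]]]' 5
python3 -c "
from h import *
s=env.sense(); print(s['force'],s['wrist_torque'])
q=vision.snapshot('wrist'); save(q,'wr11.png')"
```

```text
t: 16.6
ee_pos: [502.3, 210.7, 149.1]
tcp_rot: [[-0.108, -0.994, 0.007], [-0.994, 0.108, -0.002], [0.001, -0.007, -1.0]]
force: [0.7, -0.8, -3.5]
width: 11.5
[ 0.65862944 -0.80958067 -3.50146336] [-0.16963748  0.24791615 -0.17788604]
t: 17.2
ee_pos: [502.3, 210.7, 149.2]
tcp_rot: [[-0.108, -0.994, 0.007], [-0.994, 0.108, -0.002], [0.001, -0.008, -1.0]]
force: [0.5, -0.7, 1.0]
width: 49.2
[ 0.49843017 -0.66566061  1.04024157] [ 0.04049162  0.17496238 -0.00088764]
```

View pics/wr11.png

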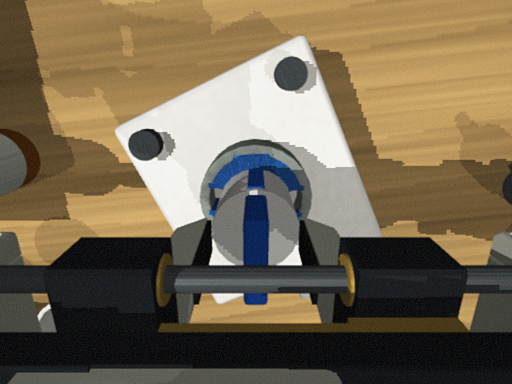

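Released cleanly, with the fin centred at (256,250). Retreating, then checking from a view like the earlier one. To get the cartridge in view, the tool must shift along +y.

```bash
python3 -m creep '[[[0,0,-1],[0,0,0]],[[0,0,-3],[0,0,0]],[[0,0,-6],[0,0,0]],[[0,0,-9],[0,0,0]],[[0,0,-12],[0,0,0]],[[0,3,-14],[0,0,0]],[[0,6,-14],[0,0,0]],[[0,6,-14],[0,0,0]],[[0,6,-14],[0,0,0]]]'
python3 - <<'E'
from h import *
s=env.sense(); print(s['force'],s['wrist_torque'])
q=vision.snapshot('wrist'); save(q,'wr12.png')
im=q['img']; hsv=cv2.cvtColor(im,cv2.COLOR_RGB2HSV)
b=(hsv[...,0]>98)&(hsv[...,0]<130)&(hsv[...,1]>110)
X=np.array([w(q,r,c) for r,c in zip(*np.nonzero(b)) if q['range_z'][r,c]>0])
T=X[(X[:,2]>150)&(np.hypot(X[:,0]-501,X[:,1]-211)<50)]
print(len(T)); top=T[T[:,2]>T[:,2].max()-8]; print('fin top z',np.percentile(top[:,2],[5,50,95]),top.mean(0),cv2.minAreaRect(top[:,:2].astype(np.float32)))
t=vision.snapshot('top'); save(t,'top12.png')
c=cv2.resize(t['img'][130:290,150:360],None,fx=3.6,fy=3.6,interpolation=cv2.INTER_CUBIC); cv2.imwrite('pics/top12c.png',c[...,::-1])
E
```

```text
t: 18.15
ee_pos: [441.7, 217.5, 289.7]
tcp_rot: [[-0.107, -0.994, 0.009], [-0.994, 0.107, -0.001], [0.0, -0.009, -1.0]]
force: [0.2, -0.3, -0.5]
width: 49.7
[ 0.22545046 -0.28993231 -0.53365789] [ 0.03119064  0.16988463 -0.00583377]
1881
fin top z [391.42703558 394.53149416 397.67588021] [465.60754442 212.68885377 394.57192717] ((464.94537353515625, 214.70452880859375), (71.16877746582031, 5.427124977111816), 83.29951477050781)
```

View pics/wr12.png

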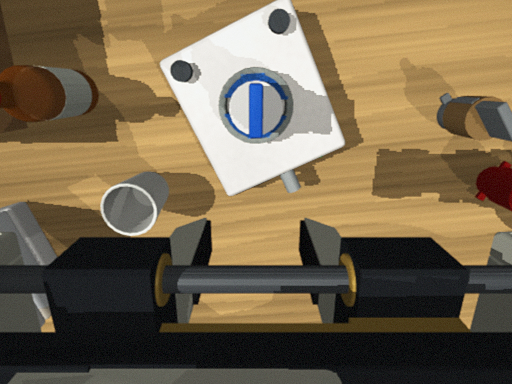

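View pics/top12c.png

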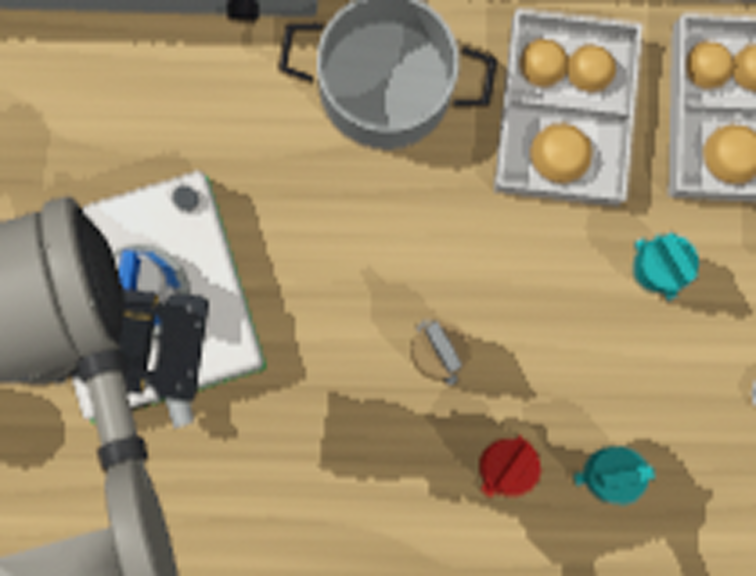

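The cartridge sits in the collar at (256,108), upright with its fin turned, and the bystanders look unmoved. My height filter caught the gripper rod, so I'll redo it inside the collar's region.

Run:
```python
from h import *
q=vision.snapshot('wrist')
hsv=cv2.cvtColor(q['img'],cv2.COLOR_RGB2HSV)
b=(hsv[...,0]>98)&(hsv[...,0]<130)&(hsv[...,1]>110); b[150:]=0
X=np.array([w(q,r,c) for r,c in zip(*np.nonzero(b))])
T=X[X[:,2]>172]; print(len(T),'top z',np.median(T[:,2]),cv2.minAreaRect(T[:,:2].astype(np.float32)))
v=T[:,:2]-T[:,:2].mean(0); vt=np.linalg.svd(v,full_matrices=False)[2]; print(np.degrees(np.arctan2(vt[0,1],vt[0,0])))
s=env.sense(); print(s['t'],s['force'])
```

```text
723 top z 179.67823372279372 ((501.9443664550781, 211.4398651123047), (11.34681510925293, 45.101318359375), 83.75525665283203)
173.43943166660586
18.3 [ 0.2753629  -0.16288847 -0.21505315]
```

```bash
python3 -c "
from bench import env
print(env.close_job())"
```

```text
the job is handed in; nothing more can be done
None
```

The new white and blue cartridge is fitted and locked in the purifier's collar, and I handed the job in at about 18 s.

- **Fitting:** I gripped it by the fin and found the slots with the wrist camera at about 81° in the world frame. The lugs dropped straight in. I pressed the foot to about 24 mm below the collar's top and twisted clockwise to the stop, with the torque rising to 0.74 Nm. After easing back slightly, I let it rise into the pocket and released it.
- **Forces:** The wrist force stayed below about 10 N in every reading.
- **Last checks:**
  - **Height:** the fin's top is at 179.7 mm, against 180 mm expected when locked.
  - **Angle:** the fin is about 88° (1.53 rad) clockwise of the slots.
  - **Hold:** a small turn back (about 1.4°) before release met resistance.
  - **Robot clear:** the gripper is clear and the wrist force is near zero.
  - **Surroundings:** in the last top picture, the used cartridge, pot, meal boxes and look-alikes look unmoved. The cup and sauce bottle were never touched, but I compared their positions only by eye. The spoon wasn't in the last pictures.
- **Failed check:** my first height measurement picked up the gripper rod instead of the fin, so I repeated it on the right region. No other checks disagreed.

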